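# Uncap the dust port and hold its keyed collar home

### The arm

A 6-joint arm with a two-finger parallel gripper is mounted at the origin on a cart in front of the work surface, level with it; the furniture and walls round the work are solid. World frame = base frame: x ahead of the robot, y to its left, z up, the work surface at z = 0. Lengths are in m, angles in degrees, forces in N, time in s.
With the tool pointing down it reaches from about 0.375 to 0.9 m from the base axis. Payload 3.1 kg.
Tool frame: the origin (TCP) lies at the very end of the fingers, on their centre line; the grasp point (between the pads) lies 19 mm behind it; z points along the fingers, y is the line along which they close (so a half turn about z gives the same grasp; the last joint's range is limited). The gripper opens to 87 mm and grips with 3 to 60 N. Pads are 19 mm wide; open, the fingers measure 117 mm over their backs; the gripper's body (75 mm by 190 mm) begins 51 mm behind the grasp point.
Start: joints at [61.965, 30.224, 82.088, -0, 67.689, -10.227], TCP at [0.191, 0.595, 0.223] pointing down, gripper open.
Joint ranges: [-176.69, 176.69], [-43.24, 126.21], [12.49, 139.97], [-82, 262], [0, 151.66], [-163.58, 163.58]. Speed limits (degrees/s): [159.86, 159.86, 180, 180, 180, 180].

### API

Orientations are given as a 3x3 rotation matrix whose columns are the frame's x, y, z axes.
In Python, from workcell import bot gives the robot as it stands. The module is installed in compiled form; this text tells all that it offers.
- The arm moves only by the tool send_rows, never from a script. Its argument "motion" is a list of rows, each a list of 2 entries, a list of its own where there are three numbers: the shift along the tool's x, y, z in units of 150 mm (1.0 is 150 mm), then the turn, a rotation vector about the tool's x, y, z in units of pi rad (1.0 is pi rad). A call has 1 to 5 rows; each row shifts and turns the commanded pose from where the row before left it, along the tool's axes as they then stand; what a row does not reach is not made up. A row lasts 1/8 s, in which the tool goes at most 62.5 mm and 10.7 degrees, less where a joint would pass 70% of its speed; a pose out of reach is approached as far as the arm can. A call with a number of a shift or a turn outside -1 to 1 is refused whole. A call with a gripper value outside its range is refused whole. "gripper" is the opening, from -1 (shut) to 1 (fully open), so that 0 is half open, set as the call begins (left out, the last holds). The fingers move at their own pace and stop on an object; the grip force is fixed at half the most. Time passes only in rows, so rows that do not move let the fingers close. It gives the time, the measured TCP pose, the force, the opening and the grip force at its end, in the units of the state.
- bot.state(): the state, without advancing time (a new reading comes with each control period).
- bot.camera(name): name is "scene" or "top"; returns a dict with "img" (480x640x3 uint8, red, green, blue), "z_map" (480x640 float32, m along the optical axis (not along the pixel's ray), 0 where there is no reading), "K" (3x3 intrinsics, pixels), "origin" and "attitude" of the camera in the world. Camera axes: x right, y down, z forward; pixel columns grow to the right and rows downward; lengths in m; the calibration is good to about 2 mm. A picture is of the moment at which its call begins.
- bot.close_job(): hands the job in; it is judged then, once.
The state is a dict: "time": time; "qpos": joint angles; "qd": joint speeds; "tau": joint torques, N m; "tcp_pos": TCP position; "eef_rot": TCP orientation; "ft_force": force on the tool from outside, world axes, zero at the start; "moment": the same for the moment, N m; "finger_gap": opening from 0.0 (shut) to 1.0 (fully open); "finger_force": force on a finger pad.
Only numpy, scipy, OpenCV 4.12 (cv2) and the standard library are available. Lean on these libraries where they do the work, as an engineer would, in place of code of your own. Each camera call takes 0.05 s, during which the arm holds its last target. There are 200 camera calls.

### The job

The dust port bolted to the bench is closed by a black cap: lift the cap off by its knob and set it down upright on the open bench, clear of the port. Then turn the knurled collar that was under the cap until its hidden keyways drop over the pins, push it fully home against its spring, and finish while still holding it pushed home, without letting go. Leave the other things on the bench where they are.

Things in the scene. Friction and masses are not known exactly. Their poses are not given: they have to be found in the camera images.
- port: Grey dust port fixed to the bench; origin under its centre on the bench top, z up. Flange 104 mm across, 13 mm high with bolts; neck 48 mm across to 42 mm; steel spigot 36 mm across, top at 91 mm. Three level pins, 6 mm thick, 120 degrees apart (one along +x), stand out of the spigot to 24.5 mm from its axis; pin tops at 57 mm.
- collar_center (a point): Centre of the loose knurled aluminium collar: ring 58 mm across, 26 mm high, 40 mm bore, round the spigot, turning freely. At the start it rests on the pins, centre 70 mm up. Three unmarked keyways 120 degrees apart in its underside, 11 mm wide (fit within 6 degrees), meet the pins after 25 to 75 degrees clockwise from above (45 to 95 the other way) under a light press (4 N).
- spring_ring (a joint): Sprung ring round the spigot's foot, under the collar. Once its keyways are over the pins the collar drops 6 mm onto this ring (collar centre at 64 mm); pushed 5 mm more it is fully home (59 mm). 0 = ring up, top at 51 mm; 0.005 m = fully pressed. It pushes up with 4 N at 0 and 8 N at 0.005 and lifts the collar if released.
- cap_knob (a point): Centre of the knob of the loose black cap (70 g): knob 24 mm across, 18 mm high, over a disc 72 mm across, 6 mm thick, its top 14 mm below this point. A 6 mm skirt under the disc slips loosely over the spigot. The cap's foot is 26 mm below this point: 111 mm up at the start, 26 mm once it stands on the bench. z is up.
- tape_roll_center (a point): Centre of a loose masking tape roll, 96 mm across, 24 mm high, lying flat near the robot; a bystander.
- offcut_2_center (a point): Centre of a loose small wood block, 40x60x22 mm, behind the drawer chest; a bystander. The chest (235 mm high) stands right of the port; the bench behind it, left of this block (around x 0.565, y 0.175), is open.
Mind the look-alikes: they are no part of the job. What is shaped like the part that bears cap_knob but pink or yellow is not meant.

How it is judged:
By the outcome, as a careful person would: the job done as asked, in the order asked, and still so for the second after the job is handed in, while the arm keeps its last pose, push and grip.
It also fails if it takes over 64 s, if anything falls off the work surface, if the arm or the gripper's body presses on something with over 40 N, if the wrist force passes 120 N, or if a joint passes its speed limit or range.

## Working session

There is one attempt and no reset: what is moved stays moved. The work goes in short steps, Python scripts to look and compute and a tool call to move; the robot and the scene stay as the last step left them, time stands still between calls to the robot, and variables do not carry over. Pictures are saved under pics/ and viewed, at most 10 in all, crops included, and the job is handed in when it is done.

Besides the shell and the picture viewer there is one more tool, called after ">>>" in YAML: its name, and indented under it one key for each argument. send_rows: Moves the arm, as the interface text tells. Its arguments: {"type":"object","properties":{"motion":{"type":"array","items":{"type":"array"}},"gripper":{"type":"number"}},"required":["motion"]}

```bash
mkdir -p pics; cat > h.py <<'E'
import numpy as np, cv2
from workcell import bot
def cam(n):
    c=bot.camera(n); return c
def pts(c):
    K=np.array(c["K"]);z=c["z_map"];v,u=np.mgrid[:480,:640]
    P=np.stack([(u-K[0,2])/K[0,0]*z,(v-K[1,2])/K[1,1]*z,z],-1)
    return P@np.array(c["attitude"]).T+np.array(c["origin"])
def save(c,name): cv2.imwrite("pics/"+name,c["img"][...,::-1])
E
python3 - <<'E'
from h import *
s=bot.state();print({k:np.round(v,3).tolist() for k,v in s.items()})
for n in("scene","top"):
    c=cam(n);save(c,n+"0.png");np.savez(n+".npz",img=c["img"],P=pts(c));print(n,c["K"],c["origin"],c["attitude"])
E
```

```text
{'time': 0.0, 'qpos': [61.966, 30.277, 82.155, -0.001, 67.689, -10.227], 'qd': [-0.08, -0.01, -0.043, -0.076, 0.009, 0.059], 'tau': [0.001, -44.004, -17.66, 0.063, 0.058, -0.0], 'tcp_pos': [0.191, 0.594, 0.222], 'eef_rot': [[-0.952, 0.306, -0.001], [0.306, 0.952, -0.002], [0.0, -0.002, -1.0]], 'ft_force': [0.279, 0.434, 0.394], 'moment': [0.002, 0.028, 0.038], 'finger_force': 0.0, 'finger_gap': 1.0}
scene [[572.14154281   0.         308.33275486]
 [  0.         572.14154281 247.62647503]
 [  0.           0.           1.        ]] [6.37222588e-04 1.05460592e+00 7.00205934e-01] [[-0.8683029  -0.27629092  0.41196286]
 [-0.49572192  0.45386749 -0.74044857]
 [ 0.01760267 -0.84715266 -0.53105793]]
top [[498.38109964   0.         324.76180411]
 [  0.         498.38109964 238.12697818]
 [  0.           0.           1.        ]] [0.34406597 0.25109114 1.07463315] [[ 0.01165467 -0.9921131   0.12480287]
 [-0.99958063 -0.01486833 -0.02484943]
 [ 0.02650906 -0.12446092 -0.99187033]]
```

View pics/scene0.png

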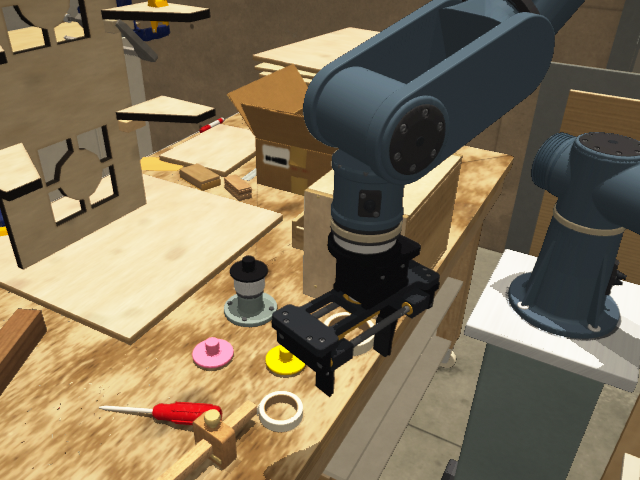

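View pics/top0.png

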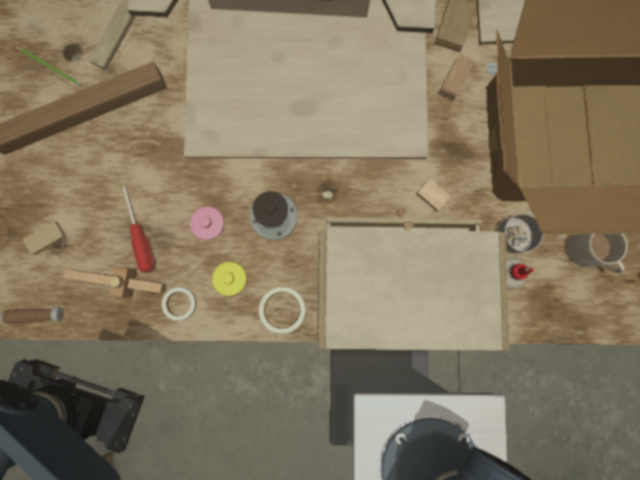

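Scene: the black cap on its grey port is at scene (249,270) and top (270,209). The look-alikes are the pink disc at scene (213,350) / top (207,222) and the yellow one at (286,360) / (229,279). I choose the black one and check it in a crop.

```bash
python3 - <<'E'
from h import *
for n,(u0,u1,v0,v1) in dict(scene=(215,285,245,330),top=(240,305,180,245)).items():
    d=np.load(n+".npz");P=d["P"][v0:v1,u0:u1].reshape(-1,3);I=d["img"][v0:v1,u0:u1].reshape(-1,3)
    blk=I.max(1)<60
    for lo,hi,nm in((.143,.16,"knob"),(.12,.131,"disc"),(.003,.02,"flange"),(.05,.09,"collar")):
        m=(P[:,2]>lo)&(P[:,2]<hi)
        if nm in("knob","disc"): m&=blk
        Q=P[m]
        if len(Q)>4:
            c,r=cv2.minEnclosingCircle(Q[:,:2].astype(np.float32)); print(n,nm,len(Q),Q.min(0).round(3),Q.max(0).round(3),np.median(Q,0).round(3),np.round(c,4),round(r,4))
d=np.load("top.npz");P=d["P"]
for p in((207,222),(229,279),(282,310),(433,194),(328,193),(306,157),(330,225),(330,345),(400,212),(405,225),(380,180),(300,180),(427,157),(138,250)): print(p,P[p[1],p[0]].round(3))
a=np.load("scene.npz")["img"][230:340,190:310,::-1];b=d["img"][160:270,230:350,::-1]
cv2.imwrite("pics/crop.png",cv2.resize(np.hstack([a,b]),None,fx=3.3,fy=3.3))
E
```

```text
scene disc 52 [0.515 0.331 0.12 ] [0.535 0.35  0.125] [0.526 0.34  0.121] [0.5257 0.3387] 0.0117
scene flange 1660 [0.465 0.108 0.003] [0.715 0.413 0.02 ] [0.539 0.334 0.011] [0.5702 0.2607] 0.1567
scene collar 432 [0.496 0.326 0.05 ] [0.546 0.368 0.085] [0.511 0.359 0.071] [0.523  0.3425] 0.0284
top flange 962 [0.464 0.27  0.003] [0.606 0.41  0.019] [0.504 0.323 0.009] [0.532  0.3431] 0.0921
(207, 222) [0.505 0.472 0.039]
(229, 279) [0.387 0.422 0.036]
(282, 310) [ 0.324  0.314 -0.001]
(433, 194) [ 0.577 -0.009  0.019]
(328, 193) [ 0.667  0.206 -0.399]
(306, 157) [0.656 0.268 0.013]
(330, 225) [0.491 0.217 0.114]
(330, 345) [0.272 0.219 0.237]
(400, 212) [0.515 0.083 0.133]
(405, 225) [0.481 0.085 0.194]
(380, 180) [0.61  0.104 0.001]
(300, 180) [ 0.608  0.28  -0.002]
(427, 157) [0.66  0.002 0.016]
(138, 250) [0.444 0.613 0.033]
```

View pics/crop.png

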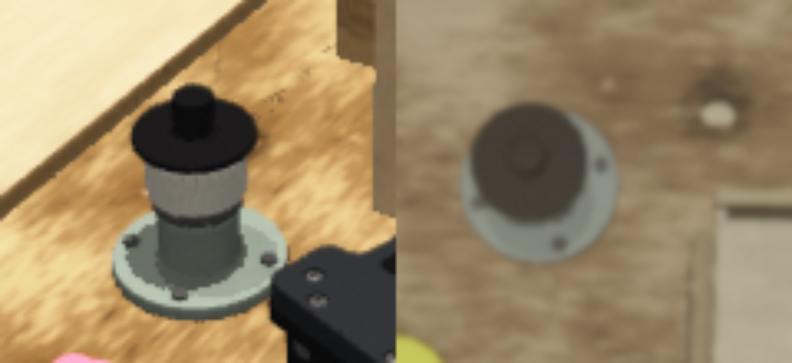

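The crop shows the black cap with its knob over the knurled collar on the grey flanged port, so the choice is right. Next: cast rays onto the known heights.

```bash
cat >> h.py <<'E'
def ray(c,uv,z):
    K=np.array(c["K"]);d=np.linalg.inv(K)@np.array([uv[0],uv[1],1.]);d=np.array(c["attitude"])@d;o=np.array(c["origin"])
    return o+d*(z-o[2])/d[2]
def blob(c,mask,box,z):
    u0,u1,v0,v1=box;m=np.zeros((480,640),np.uint8);m[v0:v1,u0:u1]=mask[v0:v1,u0:u1]
    k=max(cv2.findContours(m,0,1)[0],key=cv2.contourArea).reshape(-1,2)
    k=cv2.convexHull(k).reshape(-1,2)
    Q=np.array([ray(c,p,z)[:2] for p in k],np.float32);C,r=cv2.minEnclosingCircle(Q)
    return np.round(C,4),round(r,4),len(k)
E
python3 - <<'E'
from h import *
c=cam("top");I=c["img"].astype(int)
print(I[209,270],I[235,282],I[209,292],I[180,300])
g=I.max(2)
print("disc",blob(c,(g<80).astype(np.uint8),(240,305,185,230),.122))
print("flange",blob(c,((I[...,2]>=I[...,0]-8)).astype(np.uint8),(240,305,185,245),.01))
s=cam("scene");J=s["img"].astype(int)
print("disc s",blob(s,(J.max(2)<45).astype(np.uint8),(225,275,250,292),.122))
print("knob top s", ray(s,(249,260),.146))
print("flange s",blob(s,((J[...,2]>=J[...,0]-8)).astype(np.uint8),(215,276,250,330),.012))
# nearby: depth-based obstacles
E
```

```text
[70 63 55] [134 138 126] [100  97  90] [128 105  75]
disc (array([0.519, 0.333]), 0.0342, 22)
flange (array([0.517 , 0.3322]), 0.0458, 14)
disc s (array([0.5073, 0.3665]), 0.0415, 23)
knob top s [0.49937142 0.37168226 0.146     ]
flange s (array([0.5111, 0.3426]), 0.0684, 17)
```

```bash
python3 - <<'E'
from h import *
c=cam("scene");P=pts(c)
for v in range(254,326,5): print(v,P[v,249].round(3),c["img"][v,249])
t=cam("top");Q=pts(t)
for u in range(245,302,6): print(u,Q[209,u].round(3))
def proj(c,p):
    q=np.array(c["attitude"]).T@(np.array(p)-c["origin"]);q=np.array(c["K"])@q;return (q[:2]/q[2]).round(1)
for z in(.146,.122,.013,0): print(z,proj(c,(.519,.333,z)),proj(t,(.519,.333,z)))
# common features: pink, yellow knob tops in both
for nm,p,q in(("pink",(213,350),(207,222)),("yellow",(286,360),(229,279))):print(nm,P[p[1],p[0]].round(3),Q[q[1],q[0]].round(3))
E
```

```text
254 [ 0.645  0.171 -0.   ] [219 182 118]
259 [0.522 0.341 0.123] [28 27 26]
264 [0.519 0.346 0.116] [12 13 13]
269 [0.52  0.345 0.104] [10 10 11]
274 [0.516 0.351 0.098] [28 26 27]
279 [0.508 0.363 0.097] [27 25 26]
284 [0.514 0.355 0.079] [110 107  98]
289 [0.51  0.361 0.072] [123 119 109]
294 [0.511 0.36  0.059] [117 114 105]
299 [0.517 0.353 0.041] [73 78 71]
304 [0.514 0.358 0.034] [71 76 68]
309 [0.515 0.357 0.021] [70 76 67]
314 [0.515 0.358 0.009] [77 81 73]
319 [0.506 0.371 0.01 ] [180 192 173]
324 [0.499 0.381 0.008] [84 92 81]
245 [ 0.542  0.4   -0.005]
251 [0.539 0.384 0.011]
257 [0.523 0.362 0.099]
263 [0.523 0.35  0.098]
269 [0.519 0.336 0.122]
275 [0.524 0.326 0.099]
281 [0.524 0.314 0.096]
287 [0.524 0.302 0.097]
293 [0.54  0.294 0.015]
299 [ 0.543  0.281 -0.   ]
0.146 [252.3 246.9] [269.4 206.8]
0.122 [252.7 258. ] [270.5 209.1]
0.013 [254.6 304.9] [274.6 218.3]
0 [254.8 310.2] [275.  219.3]
pink [1.000e-03 1.055e+00 7.000e-01] [0.505 0.472 0.036]
yellow [0.385 0.434 0.015] [0.387 0.422 0.036]
```

The cap_knob itself is at 111 mm (I had added 26 mm in error), so the disc top is at 97 mm and the knob top at 120 mm. The depths agree with this. I recompute.

```bash
python3 - <<'E'
from h import *
c=cam("top");I=c["img"].astype(int);g=I.max(2)
print("disc",blob(c,(g<80).astype(np.uint8),(240,305,185,230),.096))
s=cam("scene");J=s["img"].astype(int)
print("disc s",blob(s,(J.max(2)<45).astype(np.uint8),(225,275,264,292),.096))
print("knob top s", ray(s,(248,259),.12), "knob top t",ray(c,(269.5,207.5),.12))
R=bot.state()["eef_rot"];print(R)
E
```

```text
disc (array([0.5239, 0.3351]), 0.0352, 22)
disc s (array([0.5249, 0.3408]), 0.0362, 19)
knob top s [0.52625742 0.33783519 0.12      ] knob top t [0.52246601 0.33512806 0.12      ]
[[-9.52101539e-01  3.05782014e-01 -1.39963637e-04]
 [ 3.05782043e-01  9.52101497e-01 -2.86934562e-04]
 [ 4.55201599e-05 -3.15989205e-04 -9.99999949e-01]]
```

>>> send_rows:
  motion:
    - [[-0.33, -0.119, 0], [0, 0, 0]]
    - [[-0.33, -0.119, 0], [0, 0, 0]]
    - [[-0.33, -0.119, 0], [0, 0, 0]]
    - [[-0.33, -0.119, 0], [0, 0, 0]]
    - [[-0.33, -0.119, 0], [0, 0, 0]]
  gripper: 0

```text
time: 1.02
tcp_pos: [0.4007, 0.4333, 0.2227]
eef_rot: [[-0.952, 0.306, 0.0], [0.306, 0.952, 0.0], [-0.0, 0.0, -1.0]]
ft_force: [-0.4, 0.7, -0.0]
finger_gap: 0.539
finger_force: 0.0
```

>>> send_rows:
  motion:
    - [[-0.33, -0.119, 0], [0, 0, 0]]
    - [[-0.33, -0.119, 0], [0, 0, 0]]
    - [[-0.33, -0.119, 0], [0, 0, 0]]
    - [[0, 0, 0], [0, 0, 0]]
    - [[0, 0, 0], [0, 0, 0]]

```text
time: 1.65
tcp_pos: [0.5239, 0.3379, 0.2223]
eef_rot: [[-0.952, 0.306, -0.001], [0.306, 0.952, 0.0], [0.001, -0.0, -1.0]]
ft_force: [-0.2, -0.8, 0.2]
finger_gap: 0.501
finger_force: 0.0
```

>>> send_rows:
  motion:
    - [[0, 0, 0.2], [0, 0, 0]]
    - [[0, 0, 0.2], [0, 0, 0]]
    - [[0, 0, 0.2], [0, 0, 0]]
    - [[0, 0, 0.06], [0, 0, 0]]
    - [[0, 0, 0], [0, 0, 0]]

```text
time: 2.28
tcp_pos: [0.5235, 0.3387, 0.1235]
eef_rot: [[-0.953, 0.304, -0.001], [0.304, 0.953, -0.0], [0.001, -0.001, -1.0]]
ft_force: [0.1, -0.3, 0.7]
finger_gap: 0.498
finger_force: 0.0
```

```bash
python3 - <<'E'
from h import *
c=cam("scene");cv2.imwrite("pics/s1.png",cv2.resize(c["img"][180:330,170:370,::-1],None,fx=3,fy=3))
E
```

```text
(no output)
```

View pics/s1.png

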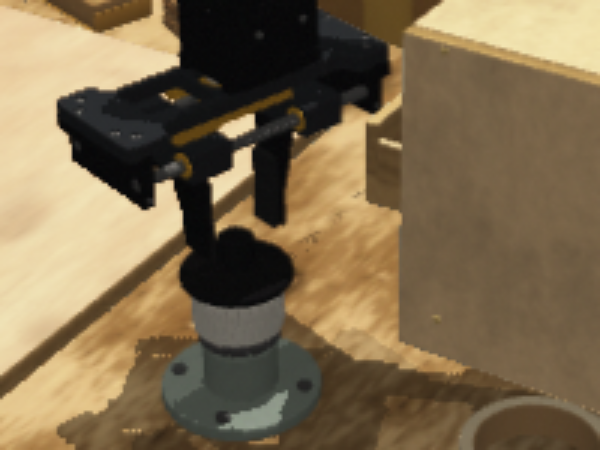

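The picture shows the fingers (tips at crop (200,250) and (270,220)) straddling the knob at (237,240). Descend and grip.

>>> send_rows:
  motion:
    - [[0, 0, 0.08], [0, 0, 0]]
    - [[0, 0, 0.067], [0, 0, 0]]
    - [[0, 0, 0], [0, 0, 0]]

```text
time: 2.7
tcp_pos: [0.5237, 0.3376, 0.1005]
eef_rot: [[-0.952, 0.306, -0.002], [0.306, 0.952, -0.001], [0.002, -0.001, -1.0]]
ft_force: [0.4, 0.4, 0.3]
finger_gap: 0.502
finger_force: 0.0
```

>>> send_rows:
  motion:
    - [[0, 0, 0], [0, 0, 0]]
    - [[0, 0, 0], [0, 0, 0]]
    - [[0, 0, 0], [0, 0, 0]]
    - [[0, 0, 0], [0, 0, 0]]
    - [[0, 0, 0], [0, 0, 0]]
  gripper: -1

```text
time: 3.32
tcp_pos: [0.5247, 0.338, 0.1018]
eef_rot: [[-0.952, 0.306, 0.001], [0.306, 0.952, 0.0], [-0.0, 0.0, -1.0]]
ft_force: [0.5, 0.3, 1.6]
finger_gap: 0.264
finger_force: 30.0
```

>>> send_rows:
  motion:
    - [[0, 0, -0.05], [0, 0, 0]]
    - [[0, 0, -0.1], [0, 0, 0]]
    - [[0, 0, -0.2], [0, 0, 0]]
    - [[0, 0, -0.2], [0, 0, 0]]
    - [[0, 0, 0], [0, 0, 0]]

```text
time: 3.95
tcp_pos: [0.5265, 0.3389, 0.1877]
eef_rot: [[-0.952, 0.306, 0.007], [0.306, 0.952, 0.003], [-0.006, 0.005, -1.0]]
ft_force: [-0.2, -0.1, -1.2]
finger_gap: 0.26
finger_force: 30.0
```

```bash
python3 - <<'E'
from h import *
c=cam("scene");cv2.imwrite("pics/s2.png",cv2.resize(c["img"][180:330,170:370,::-1],None,fx=3,fy=3))
t=cam("top");Q=pts(t)
from math import hypot
# bench check near the setting place
import itertools
m=(abs(Q[...,0]-.595)<.05)&(abs(Q[...,1]-.505)<.07);print(m.sum(),np.percentile(Q[m][:,2],[1,50,99]).round(4))
print(np.round(bot.state()["ft_force"],2))
E
```

```text
1402 [-0.0045 -0.0001  0.0048]
[ 0.3  -0.96 -0.16]
```

View pics/s2.png

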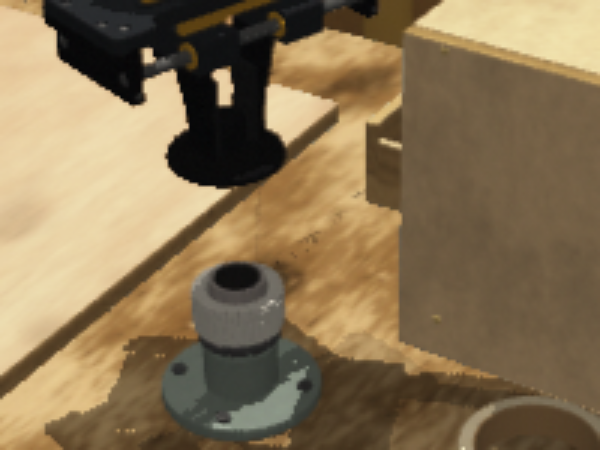

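The cap hangs in the gripper (crop (225,165)), and the collar and spigot stand free at (238,300). Carry the cap left to the flat bench area.

>>> send_rows:
  motion:
    - [[-0.026, 0.3, 0], [0, 0, 0]]
    - [[-0.026, 0.3, 0], [0, 0, 0]]
    - [[-0.026, 0.3, 0], [0, 0, 0]]
    - [[-0.026, 0.3, 0], [0, 0, 0]]
    - [[0, 0, 0], [0, 0, 0]]

```text
time: 4.68
tcp_pos: [0.5938, 0.5069, 0.1808]
eef_rot: [[-0.953, 0.303, -0.002], [0.303, 0.953, -0.001], [0.002, -0.001, -1.0]]
ft_force: [-0.1, -0.6, -1.2]
finger_gap: 0.262
finger_force: 30.0
```

>>> send_rows:
  motion:
    - [[0, 0, 0.3], [0, 0, 0]]
    - [[0, 0, 0.3], [0, 0, 0]]
    - [[0, 0, 0.3], [0, 0, 0]]
    - [[0, 0, 0.1], [0, 0, 0]]
    - [[0, 0, 0], [0, 0, 0]]

```text
time: 5.3
tcp_pos: [0.5934, 0.5034, 0.0325]
eef_rot: [[-0.952, 0.306, -0.003], [0.306, 0.952, -0.002], [0.002, -0.003, -1.0]]
ft_force: [0.1, 0.1, -0.4]
finger_gap: 0.264
finger_force: 30.0
```

Need about 15 mm more, in small steps while watching the force.

>>> send_rows:
  motion:
    - [[0, 0, 0.05], [0, 0, 0]]
    - [[0, 0, 0.03], [0, 0, 0]]
    - [[0, 0, 0], [0, 0, 0]]
    - [[0, 0, 0], [0, 0, 0]]

```text
time: 5.8
tcp_pos: [0.5946, 0.5048, 0.0227]
eef_rot: [[-0.952, 0.306, 0.001], [0.306, 0.952, 0.001], [-0.001, 0.001, -1.0]]
ft_force: [-0.1, -0.4, -1.0]
finger_gap: 0.259
finger_force: 30.0
```

>>> send_rows:
  motion:
    - [[0, 0, 0.014], [0, 0, 0]]
    - [[0, 0, 0.01], [0, 0, 0]]
    - [[0, 0, 0], [0, 0, 0]]
    - [[0, 0, 0], [0, 0, 0]]

```text
time: 6.3
tcp_pos: [0.5943, 0.5046, 0.0183]
eef_rot: [[-0.952, 0.306, -0.0], [0.306, 0.952, -0.0], [0.0, -0.0, -1.0]]
ft_force: [0.4, -0.8, 0.1]
finger_gap: 0.264
finger_force: 30.0
```

>>> send_rows:
  motion:
    - [[0, 0, 0.008], [0, 0, 0]]
    - [[0, 0, 0.007], [0, 0, 0]]
    - [[0, 0, 0], [0, 0, 0]]
    - [[0, 0, 0], [0, 0, 0]]

```text
time: 6.8
tcp_pos: [0.5945, 0.5046, 0.0168]
eef_rot: [[-0.952, 0.306, 0.0], [0.306, 0.952, 0.0], [-0.0, 0.0, -1.0]]
ft_force: [-1.2, -0.6, 3.3]
finger_gap: 0.258
finger_force: 30.0
```

>>> send_rows:
  motion:
    - [[0, 0, 0], [0, 0, 0]]
    - [[0, 0, 0], [0, 0, 0]]
    - [[0, 0, 0], [0, 0, 0]]
  gripper: 0

```text
time: 7.18
tcp_pos: [0.5942, 0.5045, 0.0155]
eef_rot: [[-0.952, 0.306, -0.0], [0.306, 0.952, -0.0], [0.0, -0.0, -1.0]]
ft_force: [-0.5, 0.4, 0.6]
finger_gap: 0.474
finger_force: 0.0
```

>>> send_rows:
  motion:
    - [[0, 0, -0.1], [0, 0, 0]]
    - [[0, 0, -0.3], [0, 0, 0]]
    - [[0, 0, -0.4], [0, 0, 0]]
    - [[0, 0, -0.2], [0, 0, 0]]
    - [[0, 0, 0], [0, 0, 0]]

```text
time: 7.8
tcp_pos: [0.5966, 0.5061, 0.172]
eef_rot: [[-0.952, 0.306, 0.008], [0.306, 0.952, 0.005], [-0.006, 0.008, -1.0]]
ft_force: [0.6, 0.7, 0.3]
finger_gap: 0.499
finger_force: 0.0
```

```bash
python3 - <<'E'
from h import *
c=cam("scene");cv2.imwrite("pics/s3.png",cv2.resize(c["img"][200:380,110:330,::-1],None,fx=3,fy=3))
t=cam("top");np.savez("t.npz",img=t["img"]);I=t["img"];
a=cv2.resize(I[165:245,170:310,::-1],None,fx=5,fy=5);cv2.imwrite("pics/t3.png",a)
E
```

```text
(no output)
```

View pics/s3.png

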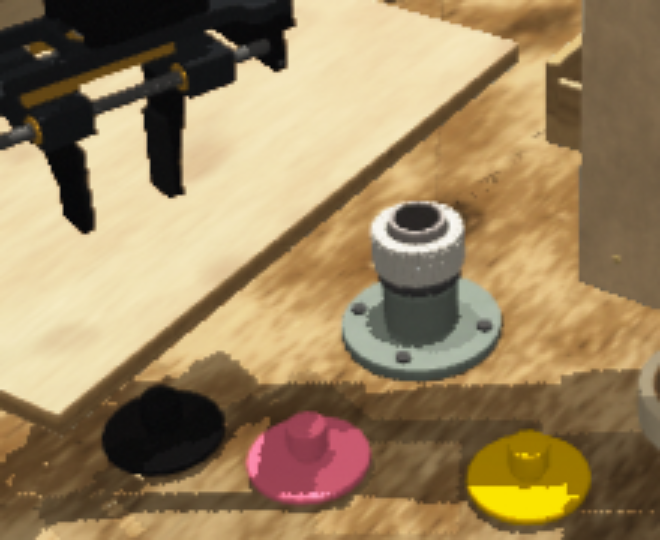

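View pics/t3.png

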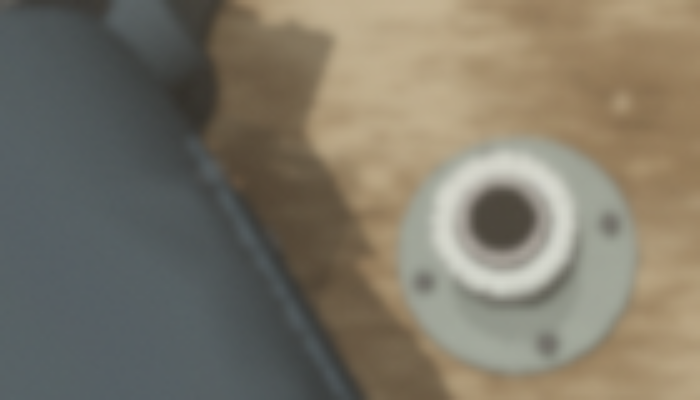

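The cap stands upright on the bench (s3 (163,430)), and pink and yellow are untouched. The spigot bore is at s3 (416,215) and t3 (502,217), i.e. full-image scene (248.7,271.7) and top (270.4,208.4).

```bash
python3 - <<'E'
from h import *
s=cam("scene");t=cam("top")
a=ray(s,(248.5,271.5),.091);b=ray(t,(270.2,208.2),.091)
I=t["img"].astype(int)
print(a,b, blob(t,(I.min(2)>150).astype(np.uint8),(250,290,190,228),.083))
S=bot.state();m=(a+b)[:2]/2;d=np.r_[m-np.array(S["tcp_pos"])[:2],0];print(m,np.array(S["eef_rot"]).T@d/.15,S["qpos"])
E
```

```text
[0.52728346 0.33666806 0.091     ] [0.52648788 0.33624933 0.091     ] (array([0.5254, 0.3372]), 0.0419, 19)
[0.52688567 0.3364587 ] [ 0.07964462 -1.19750755  0.00384168] [ 3.21432686e+01  4.60609820e+01  5.91262475e+01 -5.90134222e-04
  7.50397556e+01 -4.00487834e+01]
```

>>> send_rows:
  motion:
    - [[0.02, -0.3, 0], [0, 0, 0]]
    - [[0.02, -0.3, 0], [0, 0, 0]]
    - [[0.02, -0.3, 0], [0, 0, 0]]
    - [[0.02, -0.3, 0], [0, 0, 0]]
    - [[0, 0, 0], [0, 0, 0]]
  gripper: 1

```text
time: 8.62
tcp_pos: [0.525, 0.3336, 0.1642]
eef_rot: [[-0.951, 0.308, -0.007], [0.308, 0.951, -0.003], [0.005, -0.005, -1.0]]
ft_force: [0.2, 0.3, 0.3]
finger_gap: 0.956
finger_force: 0.0
```

>>> send_rows:
  motion:
    - [[0, 0, 0], [0, 0, 0]]
    - [[0, 0, 0], [0, 0, 0]]

```text
time: 8.88
tcp_pos: [0.5285, 0.3379, 0.1657]
eef_rot: [[-0.952, 0.305, 0.0], [0.305, 0.952, 0.0], [-0.0, 0.0, -1.0]]
ft_force: [-0.3, -0.1, 0.1]
finger_gap: 0.998
finger_force: 0.0
```

>>> send_rows:
  motion:
    - [[0.01, -0.013, 0.2], [0, 0, 0]]
    - [[0, 0, 0.2], [0, 0, 0]]
    - [[0, 0, 0.2], [0, 0, 0]]
    - [[0, 0, 0.15], [0, 0, 0]]
    - [[0, 0, 0], [0, 0, 0]]

```text
time: 9.5
tcp_pos: [0.5247, 0.3358, 0.0514]
eef_rot: [[-0.952, 0.305, -0.004], [0.305, 0.952, -0.002], [0.003, -0.003, -1.0]]
ft_force: [-1.7, -0.8, 0.8]
finger_gap: 0.998
finger_force: 0.0
```

>>> send_rows:
  motion:
    - [[0, 0, 0], [0, 0, 0]]
    - [[0, 0, 0], [0, 0, 0]]
    - [[0, 0, 0], [0, 0, 0]]
    - [[0, 0, 0], [0, 0, 0]]
    - [[0, 0, 0], [0, 0, 0]]
  gripper: -1

```text
time: 10.12
tcp_pos: [0.5263, 0.3357, 0.0544]
eef_rot: [[-0.952, 0.306, 0.001], [0.306, 0.952, 0.001], [-0.001, 0.001, -1.0]]
ft_force: [0.1, 0.3, 2.9]
finger_gap: 0.647
finger_force: 30.0
```

>>> send_rows:
  motion:
    - [[0, 0, 0.013], [0, 0, 0]]
    - [[0, 0, 0], [0, 0, 0]]
    - [[0, 0, 0], [0, 0, 0]]

```text
time: 10.5
tcp_pos: [0.5264, 0.3357, 0.0541]
eef_rot: [[-0.952, 0.306, 0.002], [0.306, 0.952, 0.001], [-0.001, 0.001, -1.0]]
ft_force: [-3.6, -0.4, 13.2]
finger_gap: 0.649
finger_force: 30.0
```

>>> send_rows:
  motion:
    - [[0, 0, -0.008], [0, 0, 0.04]]
    - [[0, 0, 0], [0, 0, 0.04]]
    - [[0, 0, 0], [0, 0, 0.04]]
    - [[0, 0, 0], [0, 0, 0]]

```text
time: 11.0
tcp_pos: [0.5268, 0.3358, 0.0542]
eef_rot: [[-0.772, 0.636, 0.002], [0.636, 0.772, 0.001], [-0.001, 0.002, -1.0]]
ft_force: [0.4, 0.0, 6.5]
finger_gap: 0.653
finger_force: 30.0
```

>>> send_rows:
  motion:
    - [[0, 0, 0], [0, 0, 0.02]]
    - [[0, 0, 0], [0, 0, 0.02]]
    - [[0, 0, 0], [0, 0, 0]]

```text
time: 11.38
tcp_pos: [0.5268, 0.3358, 0.0542]
eef_rot: [[-0.686, 0.727, 0.002], [0.727, 0.686, 0.001], [-0.001, 0.002, -1.0]]
ft_force: [-0.6, -0.6, 6.4]
finger_gap: 0.65
finger_force: 30.0
```

>>> send_rows:
  motion:
    - [[0, 0, 0], [0, 0, 0.02]]
    - [[0, 0, 0], [0, 0, 0.02]]
    - [[0, 0, 0], [0, 0, 0]]

```text
time: 11.75
tcp_pos: [0.527, 0.3357, 0.0543]
eef_rot: [[-0.59, 0.807, 0.003], [0.807, 0.59, 0.001], [-0.001, 0.002, -1.0]]
ft_force: [-0.6, -0.9, 6.6]
finger_gap: 0.652
finger_force: 30.0
```

>>> send_rows:
  motion:
    - [[0, 0, 0], [0, 0, 0.02]]
    - [[0, 0, 0], [0, 0, 0.02]]
    - [[0, 0, 0], [0, 0, 0]]

```text
time: 12.12
tcp_pos: [0.527, 0.3356, 0.0543]
eef_rot: [[-0.484, 0.875, 0.002], [0.875, 0.484, 0.001], [-0.001, 0.002, -1.0]]
ft_force: [0.1, -0.5, 6.9]
finger_gap: 0.651
finger_force: 30.0
```

>>> send_rows:
  motion:
    - [[0, 0, 0], [0, 0, 0.01]]
    - [[0, 0, 0], [0, 0, 0.02]]
    - [[0, 0, 0], [0, 0, 0]]

```text
time: 12.5
tcp_pos: [0.5271, 0.3355, 0.0542]
eef_rot: [[-0.4, 0.917, 0.003], [0.917, 0.4, 0.0], [-0.001, 0.003, -1.0]]
ft_force: [0.1, -1.2, 6.9]
finger_gap: 0.652
finger_force: 30.0
```

48.6° turned; continue.

>>> send_rows:
  motion:
    - [[0, 0, 0], [0, 0, 0.015]]
    - [[0, 0, 0], [0, 0, 0.015]]
    - [[0, 0, 0], [0, 0, 0]]

```text
time: 12.88
tcp_pos: [0.5272, 0.335, 0.0539]
eef_rot: [[-0.313, 0.95, 0.003], [0.95, 0.313, -0.0], [-0.001, 0.002, -1.0]]
ft_force: [1.0, -2.4, 4.9]
finger_gap: 0.653
finger_force: 30.0
```

>>> send_rows:
  motion:
    - [[0, 0, 0], [0, 0, 0.015]]
    - [[0, 0, 0], [0, 0, 0.015]]
    - [[0, 0, 0], [0, 0, 0]]

```text
time: 13.25
tcp_pos: [0.5254, 0.3354, 0.0524]
eef_rot: [[-0.222, 0.975, -0.001], [0.975, 0.222, -0.0], [0.0, -0.001, -1.0]]
ft_force: [0.0, -0.5, -1.4]
finger_gap: 0.649
finger_force: 30.0
```

>>> send_rows:
  motion:
    - [[0, 0, 0], [0, 0, 0.015]]
    - [[0, 0, 0], [0, 0, 0.015]]
    - [[0, 0, 0], [0, 0, 0]]

```text
time: 13.62
tcp_pos: [0.5253, 0.3354, 0.0524]
eef_rot: [[-0.13, 0.992, -0.001], [0.992, 0.13, -0.0], [-0.0, -0.001, -1.0]]
ft_force: [-1.2, -0.2, -1.7]
finger_gap: 0.648
finger_force: 30.0
```

It dropped at about 58°. Turn back slightly to the keyway centre and push.

>>> send_rows:
  motion:
    - [[0, 0, 0], [0, 0, -0.014]]
    - [[0, 0, 0.013], [0, 0, 0]]
    - [[0, 0, 0.013], [0, 0, 0]]
    - [[0, 0, 0], [0, 0, 0]]

```text
time: 14.12
tcp_pos: [0.5257, 0.3355, 0.0487]
eef_rot: [[-0.172, 0.985, -0.0], [0.985, 0.172, -0.0], [-0.0, -0.001, -1.0]]
ft_force: [-0.2, 0.3, -1.3]
finger_gap: 0.654
finger_force: 30.0
```

>>> send_rows:
  motion:
    - [[0, 0, 0.013], [0, 0, 0]]
    - [[0, 0, 0.013], [0, 0, 0]]
    - [[0, 0, 0], [0, 0, 0]]
    - [[0, 0, 0], [0, 0, 0]]

```text
time: 14.62
tcp_pos: [0.5259, 0.3355, 0.0455]
eef_rot: [[-0.172, 0.985, 0.0], [0.985, 0.172, 0.0], [0.0, 0.0, -1.0]]
ft_force: [-0.9, -0.2, 4.5]
finger_gap: 0.651
finger_force: 30.0
```

>>> send_rows:
  motion:
    - [[0, 0, 0.013], [0, 0, 0]]
    - [[0, 0, 0.007], [0, 0, 0]]
    - [[0, 0, 0], [0, 0, 0]]
    - [[0, 0, 0], [0, 0, 0]]

```text
time: 15.12
tcp_pos: [0.5259, 0.3355, 0.0434]
eef_rot: [[-0.172, 0.985, 0.0], [0.985, 0.172, 0.0], [0.0, 0.0, -1.0]]
ft_force: [-2.6, -1.7, 10.9]
finger_gap: 0.649
finger_force: 30.0
```

>>> send_rows:
  motion:
    - [[0, 0, 0.007], [0, 0, 0]]
    - [[0, 0, 0], [0, 0, 0]]
    - [[0, 0, 0], [0, 0, 0]]
    - [[0, 0, 0], [0, 0, 0]]

```text
time: 15.62
tcp_pos: [0.5258, 0.3355, 0.0434]
eef_rot: [[-0.172, 0.985, 0.001], [0.985, 0.172, 0.0], [0.0, 0.001, -1.0]]
ft_force: [-4.3, -2.3, 16.8]
finger_gap: 0.651
finger_force: 30.0
```

Bottomed out 10.9 mm below the start, with the force rising: it is home. Last look.

```bash
python3 - <<'E'
from h import *
c=cam("scene");cv2.imwrite("pics/s4.png",cv2.resize(c["img"][200:380,110:330,::-1],None,fx=3,fy=3))
print(bot.state()["tcp_pos"],bot.state()["ft_force"])
E
```

```text
[0.52587217 0.33554089 0.04337718] [-4.97641582 -2.42081678 15.95026214]
```

View pics/s4.png

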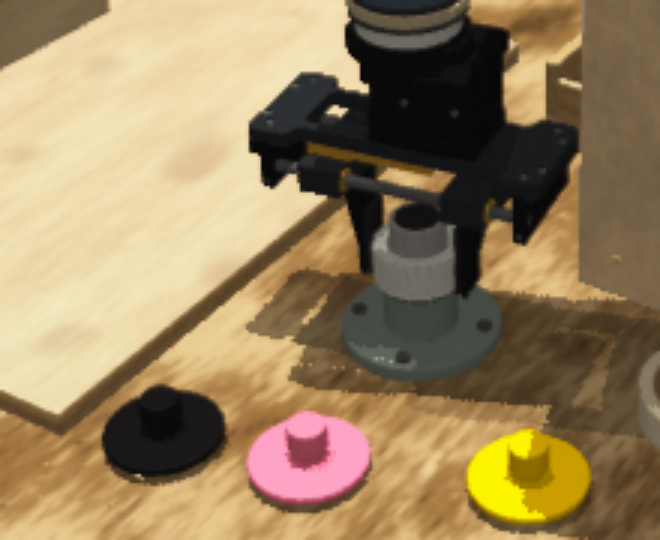

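The collar sits low at (415,265), still gripped, with more of the spigot showing above it. The cap stands upright at (163,430) and the other things are unmoved.

```bash
python3 -c "
from workcell import bot
print(bot.close_job())"
```

```text
the job is handed in; nothing more can be done
None
```

The job is handed in: the cap stands upright on the open bench left of the port, and the collar was turned about 62° clockwise, pushed 10.9 mm down until it stopped, and is still held there at about 16 N.

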